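# Fetch a cream jar from under the make-up stand with a reacher

### The arm

A 6-joint arm with a two-finger parallel gripper is mounted at the origin on the work surface. World frame = base frame: x ahead of the robot, y to its left, z up, the work surface at z = 0. Lengths are in mm, angles in rad, forces in N, time in s.
With the tool pointing down it reaches from about 350 to 875 mm from the base axis. Payload 4.2 kg.
Tool frame: the origin (TCP) lies where the fingers leave the gripper's body, on its centre line; the fingertips stand ahead of it and the grasp point (between the pads) lies 54 mm ahead of it (arm.nose_length is the z of the fingertips in the tool frame, in mm); z points along the fingers, x is the direction in which the jaws open and shut, and the axes are right-handed (so a half turn about z gives the same grasp; the last joint's range is limited). The gripper opens to 85 mm and grips with 20 to 120 N. Pads are 22 mm wide; open, the fingers measure 114 mm over their backs; the gripper's body (76 mm by 85 mm) begins 54 mm behind the grasp point. The pads swing forward as they close: fully open they stand 13 mm farther back than shut.
Start: joints at [1.402, 0.385, 0.008, 0, -1.194, -0.259], TCP at [259.26, 568.668, 303.912] pointing down, gripper open.
Joint ranges: [-3.14, 3.14], [-1.21, 2.06], [-1.07, 1.41], [-3.16, 2.05], [-2.99, -0.16], [-3.1, 3.1]. Speed limits (rad/s): [2.79, 2.79, 3.14, 3.14, 3.14, 3.14].

### API

Orientations are given as a unit quaternion [x, y, z, w].
In Python, from bench import arm, imaging, job_done gives the robot as it stands.
- The arm moves only by the shell command python3 -m crank 'ROWS' [OPENING]. ROWS is a JSON object of lists of equal length, an entry for each row: "delta_pos": the shift along the tool's x, y, z in m, a list of three; "twist": the turn about the tool's z in rad. In form: {"delta_pos": [[tx, ty, tz], ...], "twist": [twist, ...]}. A call has 1 to 8 rows; each row shifts and turns the commanded pose from where the row before left it, along the tool's axes as they then stand; what a row does not reach is not made up. A row lasts 1/12 s, in which the tool goes at most 41.7 mm and 7.16 degrees, less where a joint would pass 70% of its speed; a pose out of reach is approached as far as the arm can. A call is refused whole if a number of a shift passes 0.0417 or a number of a turn 0.125, either way. A call with a gripper value outside its range is refused whole. OPENING is the opening, from 0 (shut) to 1 (fully open), set as the call begins (- or left out, the last holds). The fingers move at their own pace and stop on an object; the grip force is fixed at half the most. Time passes only in rows, so rows that do not move let the fingers close. It gives the time, the measured TCP pose, the force and the opening at its end, in the units of the state.
- arm.read_state(): the state, without advancing time (a new reading comes with each control period).
- imaging.get_image(name): name is "side" or "top" or "wrist"; returns (picture, depth): 480x640x3 uint8, blue, green, red; 480x640 float32, mm along the optical axis (not along the pixel's ray), 0 where there is no reading.
- imaging.camera_model(name): a dict with "vfov" (degrees; the focal length in pixels is half the picture's height over the tangent of half this angle, whatever the lens; pixels are square), "cx", "cy" (the principal point, pixels), "dist" ([k1, k2, p1, p2, k3] as OpenCV has them; the pictures are not rectified), "T" (4x4, takes a point from camera to world coordinates); the wrist camera has in their place "hand_eye" (4x4, takes a point from camera to tool coordinates, whose origin is the TCP and whose axes are the tool frame's). Camera axes: x right, y up, looking along -z (the intrinsics and any distortion apply to the point x, -y, -z); pixel columns grow to the right and rows downward; lengths in mm; the calibration is good to about 2 mm. A picture is of the moment at which its call begins: read the wrist's pose just before it. camera_model takes no time and is no camera call.
- job_done(): hands the job in, once; it reports no verdict.
The state is a dict: "clock": time; "joints": joint angles; "joint_vel": joint speeds; "joint_efforts": joint torques, N m; "position": TCP position; "ee_rot": TCP orientation; "contact_force": force on the tool from outside, world axes, zero at the start; "wrist_torque": the same for the moment, N m; "gripper_width": finger opening in mm.
Only numpy, scipy, OpenCV 4.12 (cv2) and the standard library are available. Lean on these libraries where they do the work, as an engineer would, in place of code of your own. Each camera call takes 0.05 s, during which the arm holds its last target.

### The job

The oval cream jar has slid deep into the low gap under the clear make-up stand. Take the reacher by its pistol grip and trigger, slide its open jaws into the gap around the jar, squeeze the trigger just firmly enough to hold the thin glass without cracking it, and draw the jar, held in the jaws, out through the front until it stands upright on the open counter about 8 cm clear of the stand; then let the trigger go and leave the reacher lying on the counter. Touch the jar with nothing but the reacher, do not ram the stand, and leave the other bottles and pots where they are.

Things in the scene. Friction and masses are not known exactly. Their poses are not given: they have to be found in the camera images.
- reacher_grip (a point): Where to hold the reacher (light grey, teal trigger, 370 mm long, 34 mm thick, 0.27 kg, lying on its side): midway between the back of the pistol grip (x -32 mm) and the front of the trigger (x +32), 17 mm above the counter. x along the shaft to the jaws, y out along the grip, z up. Both reach from y -43 to +45 mm. The shaft's centre line is at y -70. Squeeze the two together along x, fingers from above.
- trigger (a joint): Angle of the trigger about its pivot beside the shaft, rad: 0 free, 0.30 squeezed fully; 80 mm from pivot to grip point, so 24 mm of squeeze there. Its spring pushes back with 10 N at first and 0.3 N more per mm; let go, it springs back and the jaws open. Fingers that close evenly carry the reacher forward (to the jaws) by half of what they squeeze.
- reacher_jaws (a point): Point midway between the reacher's jaw pads, on the shaft's centre line: 305 mm ahead of and 70 mm beside reacher_grip, 17 mm above the counter. Axes as reacher_grip. The jaws open sideways (y): pads 60 mm apart when open, 36 mm long (x), 22 mm high; about 80 mm wide outside. The jaw head ends 54 mm behind this point, the pad tips are 19 mm ahead of it.
- jaw_left: Left jaw (steel arm, black rubber pad), springy; origin on its pivot. Each mm of squeeze at reacher_grip moves each pad 0.75 mm inwards. Once both pads bear on the jar each further mm adds about 3 N of pinch, and each newton of pinch adds about 1.5 N to the squeezing force felt by the fingers, on top of the trigger's spring.
- jaw_right: Right jaw, the same, mirrored.
- jar_center (a point): Centre of the oval cream jar: pale pink glass, white band, burnt-orange lid; outline 56 mm (x) by 36 mm (y), ends rounded with 18 mm radius, 34 mm high, about 0.2 kg, upright on the counter under the stand, seen through the clear shelf. Askew it measures more than 36 mm across. Over 12 N on either side cracks the glass; 2 N hold it barely, 4 to 8 N well.
- jar: The same jar; origin at the centre of its underside.
- stand: Make-up stand, screwed down: clear shelf 220 mm (x) by 310 mm (y), 8 mm thick, underside 50 mm above the counter, brass posts of 12 mm diameter at x +-98, y +-143 mm, white back panel at x +102. Origin on the counter under its middle. The open front edge is at x -110 mm and faces -x of this frame. A knock of over 12 N topples what stands on it.
- serum_red: Dropper bottle with burnt-orange label, 36 mm diameter, 92 mm high, on the round marbled tray (diameter 208 mm, 10 mm high); origin at the centre of its underside. Leave alone.
- serum_blue: Dropper bottle with navy label, same size, on the same tray. Leave alone.
- balm_pot: Small white pot with navy lid, 33 mm diameter, 26 mm high, under the stand beside the jar. Leave alone.
- perfume: Blush perfume bottle 30 x 46 mm, 86 mm high, on top of the stand. Leave alone.

How it is judged:
By the outcome, as a careful person would: the job done as asked, in the order asked, and still so for the second after the job is handed in, with the robot touching nothing.
It also fails if it takes over 64 s, if anything falls off the work surface, if the arm or the gripper's body presses on something with over 40 N, if the wrist force passes 120 N, or if a joint passes its speed limit or range.

## Working session

There is one attempt and no reset: what is moved stays moved. The work goes in short steps, Python scripts to look and compute and a shell command to move; the robot and the scene stay as the last step left them, time stands still between calls to the robot, and variables do not carry over. Pictures are saved under pics/ and viewed, and the job is handed in when it is done.

```bash
ls; mkdir -p pics
python3 - <<'E'
from bench import arm, imaging
import cv2
s=arm.read_state(); print({k:s[k] for k in s}); print(arm.nose_length)
for n in ("side","top","wrist"):
    im,d=imaging.get_image(n); cv2.imwrite(f"pics/{n}0.png",im)
    m=imaging.camera_model(n); print(n,m)
E
```

```text
pics
{'clock': 0.0, 'joints': array([ 1.40160545e+00,  3.85564280e-01,  6.61806046e-03, -4.79262560e-04,
       -1.19403353e+00, -2.58609796e-01]), 'joint_vel': array([ 0.0004589 ,  0.00073503, -0.0019832 , -0.00163166, -0.00036197,
       -0.00037158]), 'joint_efforts': array([ 2.55586438e-04, -3.92290914e+01,  1.88393873e+01,  4.18602750e+00,
       -4.69249891e-03,  8.87764529e-09]), 'position': array([259.09085938, 568.29181201, 302.81665359]), 'ee_rot': array([-5.40817770e-01,  8.41139048e-01, -6.55390260e-04, -9.01055045e-04]), 'contact_force': array([ 0.86260933, -0.50214333,  0.00715274]), 'wrist_torque': array([-0.00340263, -0.00243078,  0.01329386]), 'gripper_width': 85.49082440892516}
72.6
side {'vfov': 47.24181539830815, 'cx': 319.41494704292796, 'cy': 239.46460591837877, 'dist': array([-0.04790597,  0.        ,  0.        ,  0.        ,  0.        ]), 'T': array([[ 7.82393857e-01,  3.07234482e-01, -5.41725784e-01,
        -6.57591887e+01],
       [-6.22215641e-01,  4.22773772e-01, -6.58870271e-01,
        -8.26352499e+02],
       [ 2.65997869e-02,  8.52566308e-01,  5.219
[... 451 characters left out ...]
1477834e+01],
       [ 8.75676011e-03,  8.96151716e-02,  9.95937970e-01,
         1.08628861e+03],
       [ 0.00000000e+00,  0.00000000e+00,  0.00000000e+00,
         1.00000000e+00]])}
wrist {'vfov': 70.56967069858608, 'cx': 321.5633292024582, 'cy': 240.4197273548496, 'dist': array([0.00355194, 0.        , 0.        , 0.        , 0.        ]), 'hand_eye': array([[ 9.99999480e-01, -7.90254266e-04, -6.44048883e-04,
         1.59656791e-02],
       [-9.43459158e-04, -9.56732882e-01, -2.90966154e-01,
        -7.39060732e+01],
       [-3.86245499e-04,  2.90966611e-01, -9.56733130e-01,
        -6.96126618e+01],
       [ 0.00000000e+00,  0.00000000e+00,  0.00000000e+00,
         1.00000000e+00]])}
```

View pics/top0.png

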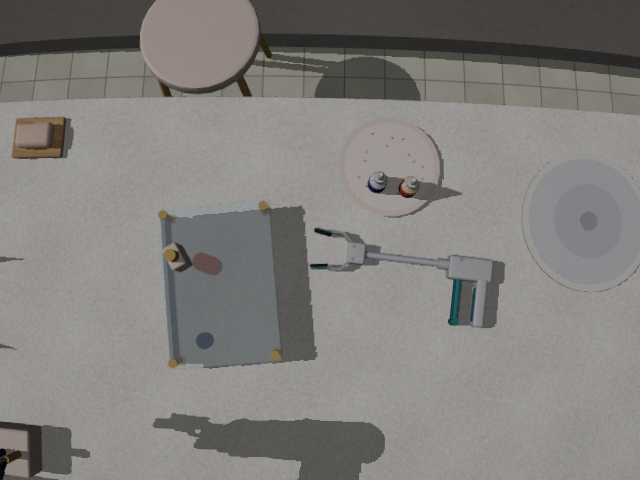

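View pics/side0.png

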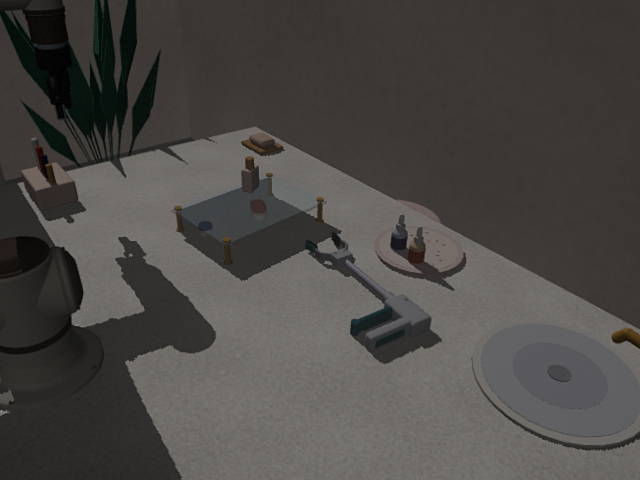

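View pics/wrist0.png

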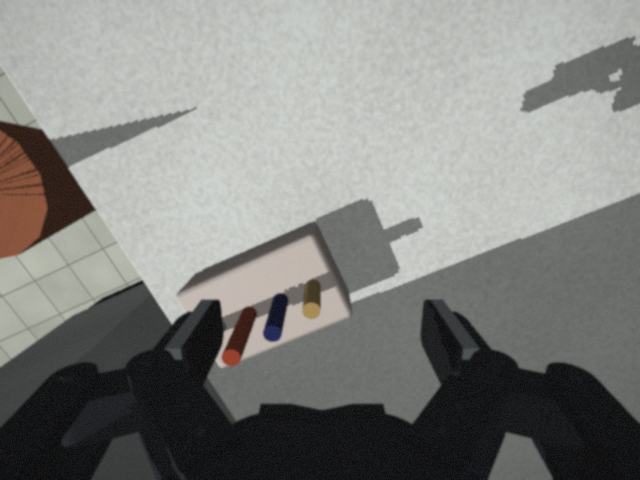

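The top view shows the stand with its open front facing right (about px x 277), the jar through the shelf near (206,264) and the pot near (205,340). The reacher's jaws are near (320,250), and its trigger and grip near (457,303) and (480,303). Next I'll measure these.

```bash
cat > h.py <<'E'
import numpy as np, cv2
from bench import arm, imaging
from scipy.spatial.transform import Rotation as R
def K(m): 
    f=240/np.tan(np.radians(m["vfov"]/2)); return np.array([[f,0,m["cx"]],[0,f,m["cy"]],[0,0,1]])
def T_of(name,st=None):
    m=imaging.camera_model(name)
    if name!="wrist": return m,m["T"]
    A=np.eye(4);A[:3,:3]=R.from_quat(st["ee_rot"]).as_matrix();A[:3,3]=st["position"]
    return m,A@m["hand_eye"]
def cast(name,px,z,st=None):
    m,T=T_of(name,st); px=np.asarray(px,float).reshape(-1,1,2)
    u=cv2.undistortPoints(px,K(m),m["dist"]).reshape(-1,2)
    d=np.c_[u[:,0],-u[:,1],-np.ones(len(u))]@T[:3,:3].T; o=T[:3,3]
    return o+d*((z-o[2])/d[:,2])[:,None]
def proj(name,P,st=None):
    m,T=T_of(name,st); p=(np.asarray(P,float).reshape(-1,3)-T[:3,3])@T[:3,:3]
    q=np.c_[p[:,0],-p[:,1],-p[:,2]]
    return cv2.projectPoints(q,np.zeros(3),np.zeros(3),K(m),m["dist"])[0].reshape(-1,2)
E
python3 - <<'E'
import cv2,numpy as np
im=cv2.imread("pics/top0.png")
for n,(x0,y0,x1,y1) in {"stand":(150,190,300,380),"reach":(300,215,510,340)}.items():
    c=im[y0:y1,x0:x1]; k=min(800//(x1-x0),600//(y1-y0)); cv2.imwrite(f"pics/c_{n}.png",cv2.resize(c,None,fx=k,fy=k,interpolation=cv2.INTER_CUBIC)); print(n,k)
E
```

```text
stand 3
reach 3
```

View pics/c_stand.png

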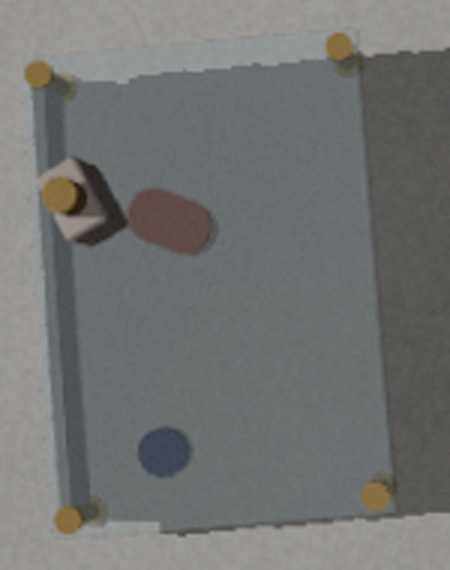

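View pics/c_reach.png

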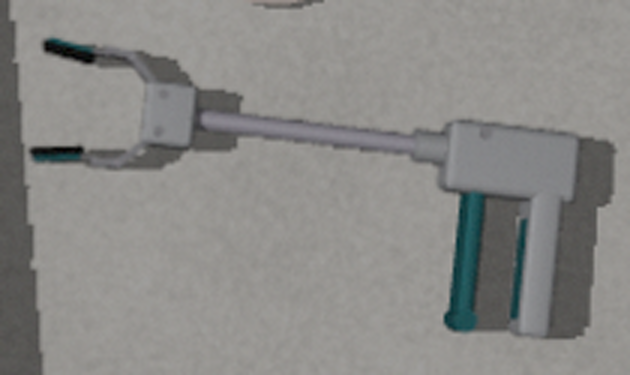

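Run:
```python
from h import *
im=cv2.imread("pics/top0.png"); hsv=cv2.cvtColor(im,cv2.COLOR_BGR2HSV)
def m(lo,hi,box):
    k=cv2.inRange(hsv,lo,hi); z=np.zeros_like(k); x0,y0,x1,y1=box; z[y0:y1,x0:x1]=k[y0:y1,x0:x1]; return z
def big(k):
    cs=cv2.findContours(k,0,cv2.CHAIN_APPROX_NONE)[0]; return sorted([c for c in cs if cv2.contourArea(c)>8],key=cv2.contourArea,reverse=True)
print("px jar",im[264,206],hsv[264,206],"shelf",hsv[300,220],"balm",hsv[340,204],"shaft",hsv[258,400],"teal",hsv[300,456],"counter",hsv[330,400])
j=big(m((0,40,40),(12,255,255),(190,245,232,285))|m((165,40,40),(180,255,255),(190,245,232,285)))
for c in j[:2]:
    (u,v),wh,a=cv2.minAreaRect(c); print("jar",cv2.contourArea(c),u,v,wh,a)
    P=cast("top",c.reshape(-1,2),34)[:,:2].astype(np.float32); r=cv2.minAreaRect(P); print(r, "pca",cv2.PCACompute2(cv2.findNonZero((m((0,40,40),(12,255,255),(190,245,232,285))|m((165,40,40),(180,255,255),(190,245,232,285)))).reshape(-1,2).astype(np.float32),None)[1])
for c in big(m((105,70,30),(125,255,255),(185,320,225,360)))[:1]:
    M=cv2.moments(c); print("balm",cast("top",[M["m10"]/M["m00"],M["m01"]/M["m00"]],26))
for c in big(m((10,110,60),(30,255,255),(150,190,300,380))):
    M=cv2.moments(c); p=[M["m10"]/M["m00"],M["m01"]/M["m00"]]; print("brass",p,cv2.contourArea(c),cast("top",p,58),cast("top",p,66))
for c in big(m((80,80,30),(100,255,255),(300,215,510,340))):
    P=cast("top",c.reshape(-1,2),24)[:,:2].astype(np.float32); print("teal",cv2.minAreaRect(c),cv2.minAreaRect(P))
# depth
```

```text
px jar [73 79 98] [ 7 65 98] shelf [ 96  11 114] balm [110  68  86] shaft [133  16 141] teal [ 92 149  91] counter [ 15  10 152]
jar 391.0 206.10342407226562 263.24139404296875 (27.482912063598633, 17.455360412597656) 21.801406860351562
((594.0191040039062, 230.06344604492188), (54.731903076171875, 34.12501907348633), 69.56964874267578) pca [[ 0.9355017   0.35332224]
 [-0.35332224  0.9355017 ]]
brass [169.91098484848484, 254.61363636363637] 88.0 [[607.56482857 296.44126404  58.        ]] [[606.89274085 294.23726428  66.        ]]
brass [274.7953795379538, 354.92409240924087] 50.5 [[421.55893734  89.32810349  58.        ]] [[422.33396001  88.73542693  66.        ]]
brass [172.6810035842294, 362.8207885304659] 46.5 [[400.9666792  284.23071088  58.        ]] [[401.90190793 282.12170821  66.        ]]
brass [262.53558052434454, 205.27715355805242] 44.5 [[706.1900002  119.81236203  58.        ]] [[704.75061683 118.98252047  66.        ]]
brass [162.46184738955822, 214.4738955823293] 41.5 [[685.51539212 314.92814003  58.        ]] [[684.23685549 312.58031391  66.        ]]
teal ((454.39593505859375, 301.45684814453125), (10.117080688476562, 45.45561981201172), 4.085616588592529) ((527.9406127929688, -260.3743591308594), (20.448469161987305, 90.07571411132812), 85.94396209716797)
teal ((472.3348693847656, 303.9842834472656), (2.370227575302124, 32.32990264892578), 5.440331935882568) ((523.2221069335938, -296.802978515625), (4.849724769592285, 64.23428344726562), 84.53167724609375)
teal ((318.0, 267.0), (2.0, 14.0), 90.0) ((591.477783203125, 10.824165344238281), (3.9349637031555176, 27.491474151611328), 1.0534515380859375)
teal ((323.0588684082031, 229.76470947265625), (14.55213737487793, 1.4552137851715088), 14.03624439239502) ((665.3655395507812, 2.1773862838745117), (28.765026092529297, 2.9012467861175537), 76.92657470703125)
```

Run:
```python
from h import *
im=cv2.imread("pics/top0.png"); g=im.astype(int)
# shaft: brightness centroid in columns 375..440
hsv=cv2.cvtColor(im,cv2.COLOR_BGR2HSV)
for v in (285,290,300,310,320): print(v,[tuple(hsv[v,u]) for u in range(446,492,1)][0:1], [int(x) for x in hsv[v,446:492,2]],[int(x) for x in hsv[v,446:492,1]])
pts=[]
for u in range(375,440,5):
    col=g[245:275,u]; sat=(col[:,0]-col[:,1])  # bluish/purplish
    w=np.clip(sat-2,0,None).astype(float); pts.append([u,245+(w*np.arange(30)).sum()/max(w.sum(),1)])
print(np.round(pts,1).tolist())
P=cast("top",pts,21)[:,:2]; vx,vy,x0,y0=cv2.fitLine(P.astype(np.float32),cv2.DIST_HUBER,0,.01,.01).ravel()
print("shaft",np.degrees(np.arctan2(vy,vx)),x0,y0)
```

```text
285 [(np.uint8(12), np.uint8(8), np.uint8(154))] [154, 152, 154, 155, 154, 152, 154, 60, 64, 68, 98, 90, 84, 76, 65, 62, 90, 92, 90, 89, 89, 93, 92, 91, 90, 87, 89, 102, 109, 112, 114, 147, 149, 144, 141, 139, 136, 132, 131, 124, 100, 81, 88, 87, 86, 88] [8, 10, 10, 8, 10, 10, 8, 196, 171, 165, 151, 167, 167, 178, 157, 37, 3, 8, 14, 14, 11, 14, 17, 11, 3, 9, 11, 5, 9, 5, 4, 7, 7, 4, 7, 7, 9, 6, 6, 6, 5, 6, 17, 12, 6, 12]
290 [(np.uint8(15), np.uint8(10), np.uint8(150))] [150, 149, 148, 147, 148, 150, 104, 60, 64, 82, 98, 93, 82, 70, 56, 77, 88, 87, 90, 87, 88, 86, 89, 88, 88, 86, 111, 82, 65, 93, 126, 153, 146, 141, 139, 137, 134, 131, 130, 119, 86, 82, 91, 89, 88, 88] [10, 12, 9, 7, 9, 12, 39, 191, 171, 152, 154, 154, 155, 171, 87, 10, 12, 12, 11, 6, 9, 6, 6, 9, 14, 9, 11, 65, 180, 71, 8, 8, 5, 5, 4, 6, 10, 8, 4, 6, 6, 9, 6, 9, 12, 12]
300 [(np.uint8(18), np.uint8(8), np.uint8(150))] [150, 150, 151, 153, 156, 109, 67, 66, 78, 95, 91, 79, 69, 57, 76, 90, 87, 86, 88, 88, 87, 88, 87, 89, 85, 96, 67, 66, 90, 130, 152, 149, 142, 139, 136, 135, 131, 128, 117, 85, 83, 85, 85, 86, 88, 88] [
[... 557 characters left out ...]
 4, 7, 12, 10, 12, 8, 9, 12, 9, 9]
320 [(np.uint8(20), np.uint8(10), np.uint8(156))] [156, 150, 62, 64, 63, 73, 83, 84, 82, 83, 82, 83, 84, 86, 88, 87, 89, 89, 90, 89, 87, 90, 86, 94, 67, 66, 89, 127, 153, 147, 143, 141, 138, 132, 132, 130, 117, 82, 77, 88, 85, 89, 90, 88, 88, 87] [10, 8, 169, 151, 166, 157, 151, 161, 155, 166, 152, 163, 112, 33, 12, 9, 6, 14, 8, 9, 9, 11, 9, 0, 126, 170, 80, 8, 7, 7, 4, 7, 4, 6, 8, 8, 7, 6, 3, 12, 6, 14, 8, 12, 12, 12]
[[375.0, 255.3], [380.0, 255.9], [385.0, 256.4], [390.0, 257.2], [395.0, 257.6], [400.0, 258.6], [405.0, 258.5], [410.0, 259.7], [415.0, 260.2], [420.0, 260.8], [425.0, 261.6], [430.0, 261.7], [435.0, 262.5]]
shaft 84.19857 609.7897 -170.3937
```

Run:
```python
from h import *
a=np.radians(84.2);u=np.array([np.cos(a),np.sin(a)]);v=np.array([-u[1],u[0]])
for zf,zb in ((17,17),(10,30),(10,17),(17,34)):
    f=cast("top",[451.3,300],zf)[0,:2]; b=cast("top",[484.7,300],zb)[0,:2]
    print(zf,zb,f,b,(f-b)@u, (f@u+b@u)/2)
s=np.array([609.79,-170.39]); 
for c in (-280,-278,-275,-272,-270): pass
f=cast("top",[451.3,300],17)[0,:2]; b=cast("top",[484.7,300],17)[0,:2]
x=(f@u+b@u)/2
g=x*u+((s@v)+70)*v; print("grip",g,"jaws",g+305*u-70*v, proj("top",[*(g+305*u-70*v),17]), proj("top",[*(g+(305+19)*u-70*v),17]))
st=arm.read_state(); print(R.from_quat(st["ee_rot"]).as_matrix().round(3))
```

```text
17 17 [ 530.68818913 -255.74534223] [ 531.36286011 -324.38516194] 68.22025273715758 -234.91685037381546
10 30 [ 530.75045123 -257.50562646] [ 531.23902811 -320.2815661 ] 62.40519755522077 -233.75430363074543
10 17 [ 530.75045123 -257.50562646] [ 531.36286011 -324.38516194] 66.4752718892592 -235.78934079776465
17 34 [ 530.68818913 -255.74534223] [ 531.20092595 -319.01892123] 62.8978478387997 -232.25564792463652
grip [ 527.31195256 -289.68804119] jaws [627.77577281   6.6766342 ] [[320.41436257 248.99708529]] [[310.89760057 247.85710791]]
[[-0.415 -0.91  -0.001]
 [-0.91   0.415 -0.002]
 [ 0.002 -0.    -1.   ]]
```

```bash
for i in 1; do :; done; python3 -m crank '{"delta_pos": [[0.014,-0.0125,0],[0.0278,-0.025,0],[0.0278,-0.025,0],[0.0278,-0.025,0],[0.0278,-0.025,0],[0.0278,-0.025,0],[0.0278,-0.025,0],[0.0278,-0.025,0]], "twist": [0,0,0,0,0,0,0,0]}'
python3 -m crank '{"delta_pos": [[0.0278,-0.025,0],[0.0278,-0.025,0],[0.0278,-0.025,0],[0.0278,-0.025,0],[0.0278,-0.025,0],[0.0278,-0.025,0],[0.0278,-0.025,0],[0.0278,-0.025,0]], "twist": [0,0,0,0,0,0,0,0]}'
python3 -m crank '{"delta_pos": [[0.0278,-0.025,0],[0.0278,-0.025,0],[0.0278,-0.025,0],[0.0278,-0.025,0],[0.0278,-0.025,0],[0.0278,-0.025,0],[0.0278,-0.025,0],[0.014,-0.0125,0]], "twist": [0,0,0,0,0,0,0,0]}'
python3 -m crank '{"delta_pos": [[0,0,0.03],[0,0,0.03],[0,0,0.03],[0,0,0.01]], "twist": [-0.081,-0.081,-0.081,-0.083]}'
```

```text
clock: 0.82
position: [343.3, 299.1, 303.8]
ee_rot: [-0.541, 0.841, -0.0, -0.0]
contact_force: [1.0, 0.7, 0.9]
gripper_width: 85.6
clock: 1.48
position: [432.9, 13.9, 304.0]
ee_rot: [-0.541, 0.841, 0.0, 0.0]
contact_force: [0.6, -0.3, -1.1]
gripper_width: 85.3
clock: 2.15
position: [517.6, -255.2, 303.1]
ee_rot: [-0.54, 0.842, 0.0, -0.0]
contact_force: [1.1, 0.7, -0.1]
gripper_width: 85.4
clock: 2.48
position: [514.5, -251.4, 198.8]
ee_rot: [-0.671, 0.741, 0.004, -0.002]
contact_force: [-0.8, -0.1, -0.6]
gripper_width: 85.6
```

```bash
python3 -m crank '{"delta_pos": [[0.035,-0.016,0]], "twist": [0]}'; python3 -m crank '{"delta_pos": [[0,0,0]], "twist": [0]}'
python3 - <<'E'
from h import *
st=arm.read_state(); im,d=imaging.get_image("wrist"); cv2.imwrite("pics/w1.png",im)
print(st["position"],R.from_quat(st["ee_rot"]).as_matrix().round(4).tolist())
np.save("pics/w1.npy",np.r_[st["position"],st["ee_rot"]])
E
```

```text
clock: 2.57
position: [525.3, -284.0, 199.1]
ee_rot: [-0.672, 0.74, 0.006, -0.003]
contact_force: [0.6, 0.7, -0.5]
gripper_width: 85.7
clock: 2.65
position: [530.3, -291.3, 202.1]
ee_rot: [-0.67, 0.743, 0.0, -0.001]
contact_force: [1.1, -0.1, 0.2]
gripper_width: 85.4
[ 530.34417572 -291.31819022  202.12348599] [[-0.1028, -0.9947, -0.0017], [-0.9947, 0.1028, -0.0013], [0.0014, 0.0016, -1.0]]
```

View pics/w1.png

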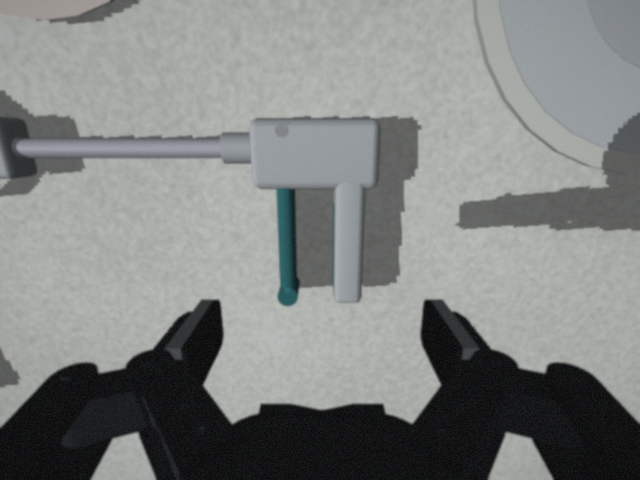

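Run:
```python
from h import *
w=np.load("pics/w1.npy"); st={"position":w[:3],"ee_rot":w[3:]}
hs=cv2.cvtColor(cv2.imread("pics/w1.png"),cv2.COLOR_BGR2HSV)
for r in (220,250,280): print(r,hs[r,274:302,1].tolist(),hs[r,328:368,2].tolist())
sh=cast("wrist",[[40,147],[220,148]],21,st); d=sh[0]-sh[1]; print("shaft heading",np.degrees(np.arctan2(d[1],d[0])),sh)
u=d[:2]/np.hypot(*d[:2]);v=np.array([-u[1],u[0]])
for zf,zb in ((17,30),(17,17)):
  f=cast("wrist",[280.5,250],zf,st)[0,:2]; b=cast("wrist",[361.5,250],zb,st)[0,:2]; print(f,b,(f-b)@u, ((f+b)/2)@u*u+(sh[1,:2]@v+70)*v)
```

```text
220 [4, 6, 6, 23, 76, 121, 145, 131, 136, 138, 140, 140, 133, 125, 148, 136, 118, 107, 113, 104, 53, 25, 6, 10, 8, 3, 8, 8] [99, 102, 102, 102, 92, 102, 129, 154, 171, 176, 174, 173, 169, 165, 166, 165, 163, 163, 164, 162, 160, 158, 156, 157, 156, 157, 155, 153, 152, 151, 144, 136, 118, 101, 88, 83, 90, 99, 99, 101]
250 [4, 6, 6, 8, 21, 59, 116, 138, 139, 148, 142, 133, 136, 130, 146, 139, 129, 123, 127, 156, 113, 50, 17, 3, 8, 5, 8, 5] [102, 101, 102, 100, 97, 108, 138, 161, 175, 176, 173, 170, 167, 169, 162, 164, 162, 162, 160, 159, 157, 154, 159, 157, 153, 153, 153, 150, 152, 145, 132, 118, 101, 88, 80, 91, 100, 103, 100, 103]
280 [3, 7, 6, 7, 9, 13, 48, 107, 144, 137, 149, 146, 148, 149, 151, 153, 145, 131, 151, 109, 144, 143, 147, 139, 45, 18, 14, 7] [100, 99, 100, 97, 97, 116, 147, 165, 177, 175, 172, 167, 167, 165, 163, 161, 161, 159, 158, 157, 159, 155, 156, 152, 152, 153, 148, 152, 145, 133, 115, 99, 88, 81, 85, 91, 98, 98, 98, 98]
shaft heading 83.90133492774831 [[ 617.12629477  -99.62372008   21.        ]
 [ 603.5782922  -226.4235308    21.        ]]
[ 521.8773026  -258.12871775] [ 519.83195742 -320.75249298] 62.48665026751805 [ 526.38364996 -290.03135685]
[ 521.8773026  -258.12871775] [ 515.30367076 -321.93534676] 64.14389886092405 [ 526.29561616 -290.85529148]
```

```bash
python3 -m crank '{"delta_pos": [[-0.001,0.004,0.02],[0,0,0.03],[0,0,0.03],[0,0,0.02],[0,0,0.01],[0,0,0.005],[0,0,0.005],[0,0,0]], "twist": [0,0,0,0,0,0,0,0]}'; python3 -m crank '{"delta_pos": [[0,0,0.005],[0,0,0]], "twist": [0,0]}'
```

```text
clock: 3.37
position: [525.9, -286.8, 84.2]
ee_rot: [-0.67, 0.742, -0.0, 0.0]
contact_force: [-0.1, -0.1, -0.2]
gripper_width: 85.6
clock: 3.53
position: [525.8, -286.9, 79.3]
ee_rot: [-0.67, 0.742, -0.0, 0.0]
contact_force: [-0.1, -0.6, -1.3]
gripper_width: 85.2
```

```bash
python3 -m crank '{"delta_pos": [[0.003,0,0.004],[0,0,0.004],[0,0,0],[0,0,0]], "twist": [0,0,0,0]}' 0.82; python3 -m crank '{"delta_pos": [[0,0,0],[0,0,0],[0,0,0],[0,0,0]], "twist": [0,0,0,0]}' 0.76;  python3 - <<'E'
from h import *
st=arm.read_state(); im,d=imaging.get_image("wrist"); cv2.imwrite("pics/w2.png",im)
im,d=imaging.get_image("top"); cv2.imwrite("pics/t2.png",im[200:360,290:520].repeat(3,0).repeat(3,1))
E
```

```text
clock: 3.87
position: [525.1, -290.0, 70.7]
ee_rot: [-0.67, 0.742, 0.0, -0.0]
contact_force: [-1.0, -0.0, -0.4]
gripper_width: 70.0
clock: 4.2
position: [525.3, -289.9, 71.0]
ee_rot: [-0.67, 0.742, -0.0, 0.0]
contact_force: [-0.6, -0.5, -0.5]
gripper_width: 65.3
```

View pics/w2.png

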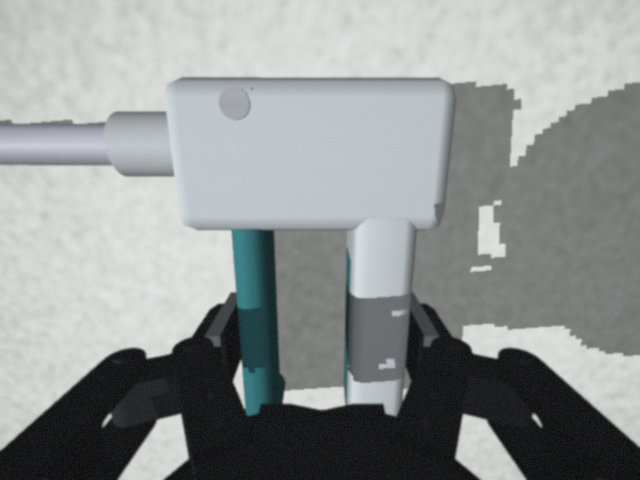

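View pics/t2.png

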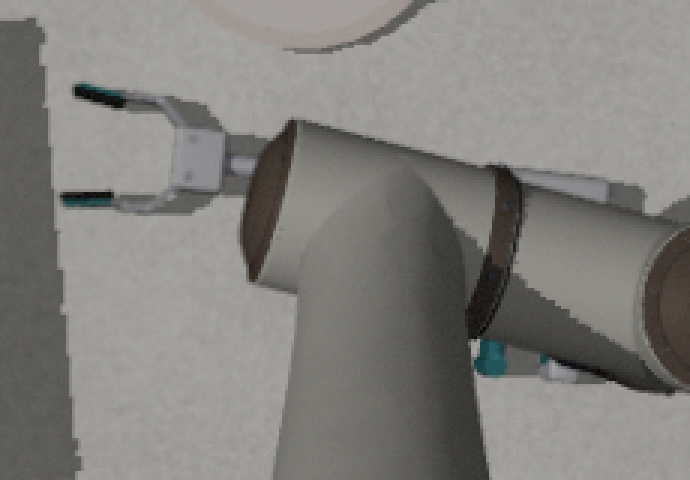

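```bash
python3 -m crank '{"delta_pos": [[0,0,0],[0,0,0],[0,0,0],[0,0,0]], "twist": [0,0,0,0]}' 0.66; python3 -m crank '{"delta_pos": [[0,0.004,0],[0,0.008,0],[0,0.012,0],[0,0.012,0],[0,0.012,0],[0,0.012,0],[0,0.012,0],[0,0.012,0]], "twist": [0,0,0,0,0,0,0,0]}';   python3 - <<'E'
from h import *
im,d=imaging.get_image("top"); cv2.imwrite("pics/t3.png",im[200:400,250:520].repeat(2,0).repeat(2,1))
E
```

```text
clock: 4.63
position: [525.8, -291.4, 72.7]
ee_rot: [-0.67, 0.742, -0.001, -0.0]
contact_force: [-1.7, -5.0, 6.2]
gripper_width: 56.9
clock: 5.3
position: [444.6, -281.8, 72.7]
ee_rot: [-0.671, 0.742, -0.004, 0.002]
contact_force: [4.4, -1.2, 4.3]
gripper_width: 56.5
```

View pics/t3.png

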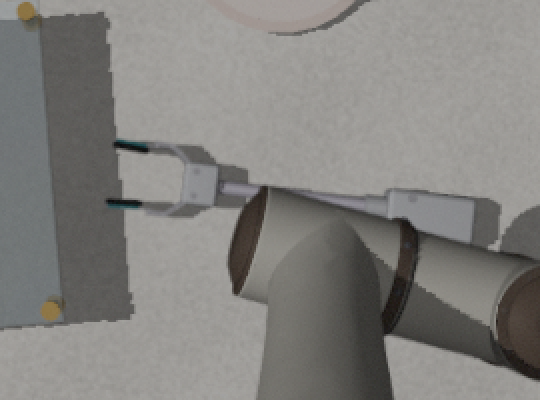

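```bash
python3 -m crank '{"delta_pos": [[0,0,0],[0,0,0],[0,0,0],[0,0,-0.004],[0,0,-0.003],[0,0,0]], "twist": [0,0,0,0,0,0]}' 0.80; python3 -m crank '{"delta_pos": [[0,0,0],[0,0,0],[0,0,0],[0,0,0],[0,0,0]], "twist": [0,0,0,0,0]}' 0.66
```

```text
clock: 5.85
position: [442.0, -281.4, 78.3]
ee_rot: [-0.67, 0.742, -0.0, 0.0]
contact_force: [0.1, -0.2, -0.3]
gripper_width: 68.2
clock: 6.27
position: [442.3, -282.9, 79.8]
ee_rot: [-0.67, 0.742, -0.002, -0.0]
contact_force: [-4.4, -6.5, 10.0]
gripper_width: 56.9
```

```bash
python3 -m crank '{"delta_pos": [[0,0,-0.001],[0,0,-0.0005],[0,0,0]], "twist": [0,0,0]}'
```

```text
clock: 6.52
position: [442.1, -281.8, 79.9]
ee_rot: [-0.67, 0.742, -0.001, 0.0]
contact_force: [0.0, -3.5, 5.1]
gripper_width: 56.7
```

```bash
python3 -m crank '{"delta_pos": [[-0.001,0.004,-0.001],[-0.003,0.0087,0],[-0.003,0.0087,0],[-0.003,0.0087,0],[-0.003,0.0087,0],[-0.003,0.0087,0],[-0.003,0.0087,0]], "twist": [0.011,0.0213,0.0213,0.0213,0.0213,0.0213,0.0213]}'; python3 -m crank '{"delta_pos": [[-0.003,0.0087,0],[-0.003,0.0087,0],[-0.003,0.0087,0],[-0.003,0.0087,0],[-0.003,0.0087,0],[-0.002,0.004,0],[0,0,0]], "twist": [0.0213,0.0213,0.0213,0.0213,0.0213,0.011,0]}';python3 - <<'E'
from h import *
s=arm.read_state();M=R.from_quat(s["ee_rot"]).as_matrix();print(s["position"],np.degrees(np.arctan2(-M[1,0],-M[0,0])))
im,d=imaging.get_image("top"); cv2.imwrite("pics/t4f.png",im);cv2.imwrite("pics/t4.png",im[190:390,150:550].repeat(2,0).repeat(2,1))
E
```

```text
clock: 7.1
position: [387.8, -252.6, 80.0]
ee_rot: [-0.616, 0.787, 0.001, -0.0]
contact_force: [-0.5, 0.2, -0.7]
gripper_width: 56.3
clock: 7.68
position: [346.8, -222.8, 80.1]
ee_rot: [-0.57, 0.822, 0.001, -0.001]
contact_force: [-1.1, 0.2, -0.1]
gripper_width: 56.7
[ 346.8205921  -222.83735298   80.13038871] 69.47856561726938
```

View pics/t4.png

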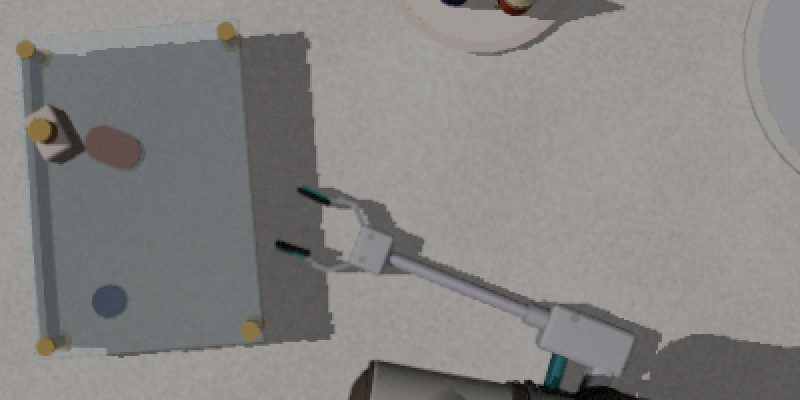

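The reacher followed; the shaft is now visible from (395,260) to (525,312) in the 2x crop. I'll measure its line against the jar.

```bash
cat > line.py <<'E'
from h import *
import sys
def shaft(im,u0,u1,v0,v1):
    g=im.astype(int); pts=[]
    for u in range(u0,u1,4):
        # bluish-purple tint, bright (not shadow)
        col=g[v0:v1,u]; w=np.clip(col[:,0]-col[:,1]-2,0,None)*(col[:,2]>100); w=w.astype(float)
        if w.sum()>5: pts.append([u,v0+(w*np.arange(v1-v0)).sum()/w.sum()])
    P=cast("top",pts,21)[:,:2]; vx,vy,x0,y0=cv2.fitLine(P.astype(np.float32),cv2.DIST_HUBER,0,.01,.01).ravel()
    if vy<0: vx,vy=-vx,-vy
    r=(P-[x0,y0])@np.array([-vy,vx]); print("resid",np.abs(r).max(),len(pts))
    return np.array([vx,vy]),np.array([x0,y0])
E
python3 - <<'E'
from line import *
im=cv2.imread("pics/t4f.png"); u,p=shaft(im,350,412,318-0 and 315,352)
v=np.array([-u[1],u[0]]); print("heading",np.degrees(np.arctan2(u[1],u[0])),p)
J=np.array([594.0,230.1]); print("jar offset along v from shaft line",(J-p)@v)
s=arm.read_state()["position"][:2]
print("tool along",s@u,"jaws nominal along",s@u+309,"jar along",J@u, "line offset tool->line v",(p-s)@v)
# pads: dark
hs=cv2.cvtColor(im,cv2.COLOR_BGR2HSV)
k=cv2.inRange(hs,(0,0,0),(180,255,45)); z=np.zeros_like(k); z[275:325,280:325]=k[275:325,280:325]
for c in cv2.findContours(z,0,cv2.CHAIN_APPROX_NONE)[0]:
    if cv2.contourArea(c)>5:
        P=cast("top",c.reshape(-1,2),28)[:,:2]; print("pad",cv2.minAreaRect(c),"along",(P@u).min(),(P@u).max(),"v",((P-p)@v).min(),((P-p)@v).max())
E
```

```text
resid 1.1278255543159508 16
heading 68.95413 [ 462.05377 -118.59836]
jar offset along v from shaft line 2.078354355008568
tool along -83.50545461815184 jaws nominal along 225.49454538184816 jar along 428.06518961191176 line offset tool->line v -69.25992533746587
pad ((295.9499816894531, 314.1499938964844), (17.076295852661133, 3.4785051345825195), 18.434947967529297) along 211.01077735595752 244.23956720976778 v 22.869395917843736 31.33730326629467
pad ((306.33502197265625, 287.87115478515625), (16.550142288208008, 2.538365602493286), 23.96249008178711) along 212.0194094328351 244.27395201404923 v -30.439409259034953 -25.081919483137163
```

```bash
python3 -m crank '{"delta_pos": [[0,0.002,0],[0,0,0],[0,0,0],[-0.005,0,0],[-0.01,0,0],[-0.01,0,0],[-0.01,0,0],[-0.01,0,0]], "twist": [0,0,0,0,0,0,0,0]}' 0.73;python3 -m crank '{"delta_pos": [[-0.01,0,0],[-0.01,0,0],[-0.01,0,0],[-0.01,0,0],[-0.01,0,0],[-0.005,0,0],[0,0,0]], "twist": [0,0,0,0,0,0,0]}'
python3 - <<'E'
from h import *
s=arm.read_state();M=R.from_quat(s["ee_rot"]).as_matrix();print(s["position"],np.degrees(np.arctan2(-M[1,0],-M[0,0])))
im,d=imaging.get_image("top"); cv2.imwrite("pics/t5f.png",im);cv2.imwrite("pics/t5.png",im[190:390,150:550].repeat(2,0).repeat(2,1))
E
```

```text
clock: 8.4
position: [362.8, -180.4, 80.3]
ee_rot: [-0.57, 0.822, 0.0, -0.0]
contact_force: [-0.2, 0.3, -1.6]
gripper_width: 62.5
clock: 8.98
position: [382.5, -128.6, 80.4]
ee_rot: [-0.571, 0.821, -0.0, 0.0]
contact_force: [0.4, -0.3, -1.5]
gripper_width: 62.4
[ 382.54542082 -128.57111929   80.44388179] 69.58276165503804
```

View pics/t5.png

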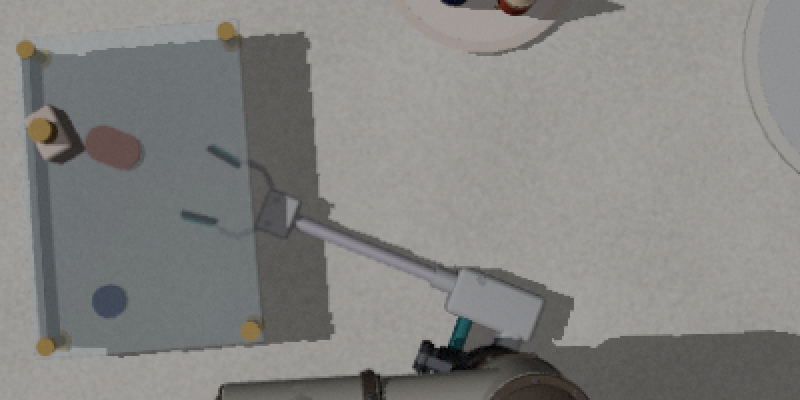

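Run:
```python
from line import *
im=cv2.imread("pics/t5f.png"); u,p=shaft(im,306,366,298,332)
v=np.array([-u[1],u[0]]); print("heading",np.degrees(np.arctan2(u[1],u[0])),p)
J=np.array([594.0,230.1]); print("jar offset along v",(J-p)@v)
s=arm.read_state()["position"][:2]
print("tool along",s@u,"jaws",s@u+305.8,"jar along",J@u,"line off",(p-s)@v)
hs=cv2.cvtColor(im,cv2.COLOR_BGR2HSV)
k=cv2.inRange(hs,(75,30,0),(110,255,90)); z=np.zeros_like(k); z[255:305,235:275]=k[255:305,235:275]
for c in cv2.findContours(z,0,cv2.CHAIN_APPROX_NONE)[0]:
    if cv2.contourArea(c)>5:
        P=cast("top",c.reshape(-1,2),28)[:,:2]; print("pad",cv2.minAreaRect(c),"along",(P@u).min(),(P@u).max(),"v",((P-p)@v).min(),((P-p)@v).max())
```

```text
resid 0.6403889326621119 15
heading 69.553856 [496.27228 -26.94004]
jar offset along v -1.7799791469977129
tool along 12.696747786178 jaws 318.496747786178 jar along 423.1040623605251 line off -71.25221031111343
pad ((249.058837890625, 298.76470947265625), (16.00735092163086, 2.9104275703430176), 14.03624439239502) along 303.722731671301 334.3309603258626 v 27.53901710813731 35.87338454841457
pad ((261.4307861328125, 267.24615478515625), (16.124515533447266, 2.9768333435058594), 29.744882583618164) along 304.07877736410245 335.5271857289961 v -39.2094550115164 -30.76714625149326
```

```bash
python3 -m crank '{"delta_pos": [[-0.006,0,0],[-0.01,0,0],[-0.01,0,0],[-0.01,0,0],[-0.01,0,0],[-0.01,0,0],[-0.01,0,0],[-0.01,0,0]], "twist": [0,0,0,0,0,0,0,0]}';python3 -m crank '{"delta_pos": [[-0.01,0,0],[-0.008,0,0],[-0.006,0,0],[0,0,0],[0,0,0]], "twist": [0,0,0,0,0]}'
python3 - <<'E'
from h import *
s=arm.read_state();M=R.from_quat(s["ee_rot"]).as_matrix();print(s["position"],np.degrees(np.arctan2(-M[1,0],-M[0,0])))
im,d=imaging.get_image("top"); cv2.imwrite("pics/t6f.png",im);cv2.imwrite("pics/t6.png",cv2.resize(im[210:330,160:320],None,fx=5,fy=5,interpolation=2))
E
```

```text
clock: 9.7
position: [408.9, -57.1, 80.4]
ee_rot: [-0.57, 0.822, 0.0, -0.0]
contact_force: [0.4, 0.3, -1.7]
gripper_width: 62.5
clock: 10.12
position: [417.1, -35.4, 80.4]
ee_rot: [-0.57, 0.822, -0.0, 0.0]
contact_force: [0.3, 0.2, -3.0]
gripper_width: 62.2
[417.1430176  -35.39813397  80.40296746] 69.52496396821051
```

View pics/t6.png

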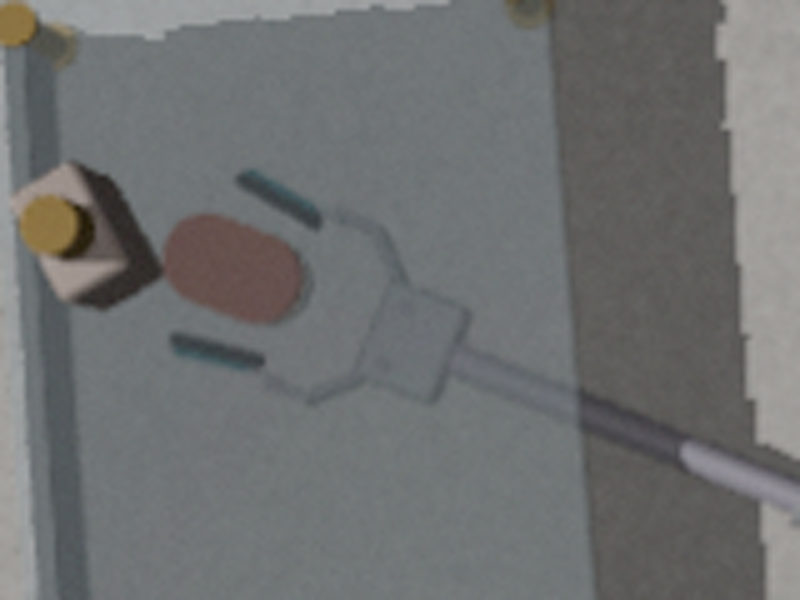

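```bash
python3 -m crank '{"delta_pos": [[0,0,-0.001],[0,0,0],[0,0,0],[0,0,0],[0,0,0]], "twist": [0,0,0,0,0]}' 0.61; python3 -m crank '{"delta_pos": [[0,0,-0.0005],[0,0,0],[0,0,0],[0,0,0]], "twist": [0,0,0,0]}' 0.57
python3 - <<'E'
from h import *
s=arm.read_state();print(s["position"],s["wrist_torque"],s["gripper_width"])
im,d=imaging.get_image("top"); cv2.imwrite("pics/t7f.png",im);cv2.imwrite("pics/t7.png",cv2.resize(im[210:330,160:320],None,fx=5,fy=5,interpolation=2))
E
```

```text
clock: 10.58
position: [416.8, -36.0, 81.5]
ee_rot: [-0.57, 0.822, 0.0, 0.0]
contact_force: [-0.2, -1.2, -1.2]
gripper_width: 52.5
clock: 10.92
position: [416.8, -35.9, 81.9]
ee_rot: [-0.57, 0.822, 0.0, -0.0]
contact_force: [-0.2, -1.5, -0.2]
gripper_width: 48.9
[416.7920122  -35.90250705  81.88628185] [-0.48712335  0.11092745 -0.18538471] 48.86240294733878
```

View pics/t7.png

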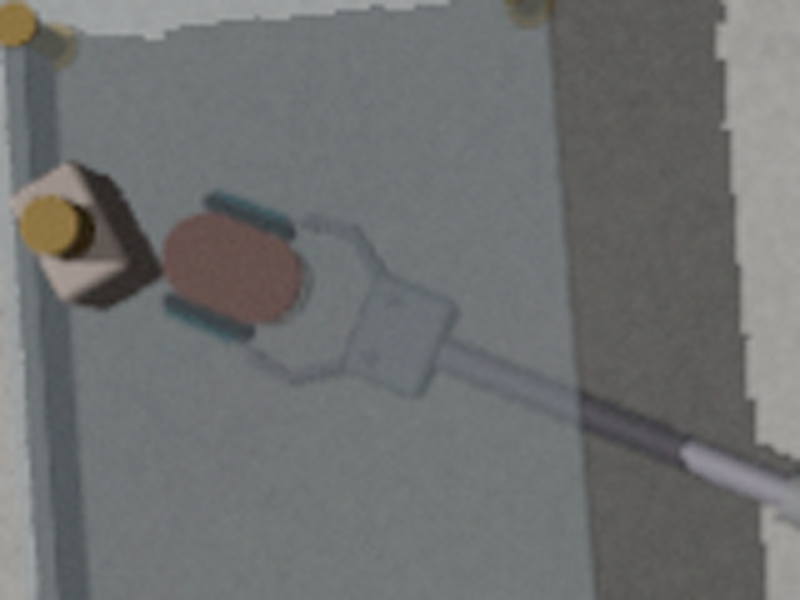

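```bash
python3 -m crank '{"delta_pos": [[0,0,0],[0,0,0],[0,0,0],[0,0,0]], "twist": [0,0,0,0]}' 0.55; python3 -m crank '{"delta_pos": [[0,0,0],[0,0,0],[0,0,0],[0,0,0]], "twist": [0,0,0,0]}' 0.54; python3 -m crank '{"delta_pos": [[0.002,0,0],[0.004,0,0],[0.006,0,0],[0.006,0,0],[0.004,0,0],[0.002,0,0],[0,0,0]], "twist": [0,0,0,0,0,0,0]}'
python3 - <<'E'
from h import *
s=arm.read_state();print(s["position"],s["wrist_torque"],s["gripper_width"])
im,d=imaging.get_image("top"); cv2.imwrite("pics/t8f.png",im);cv2.imwrite("pics/t8.png",cv2.resize(im[210:330,160:320],None,fx=5,fy=5,interpolation=2))
E
```

```text
clock: 11.3
position: [416.7, -35.9, 81.9]
ee_rot: [-0.57, 0.822, 0.0, -0.0]
contact_force: [-2.6, -4.1, 1.3]
gripper_width: 47.7
clock: 11.63
position: [416.8, -35.8, 81.9]
ee_rot: [-0.57, 0.822, 0.0, -0.0]
contact_force: [-2.4, -4.1, 1.7]
gripper_width: 46.4
clock: 12.22
position: [408.6, -58.6, 82.1]
ee_rot: [-0.57, 0.822, -0.0, 0.0]
contact_force: [1.4, 0.9, 0.4]
gripper_width: 46.6
[408.62973769 -58.63626823  82.06470989] [ 0.42333741 -0.45952962  0.18540362] 46.624199125720835
```

View pics/t8.png

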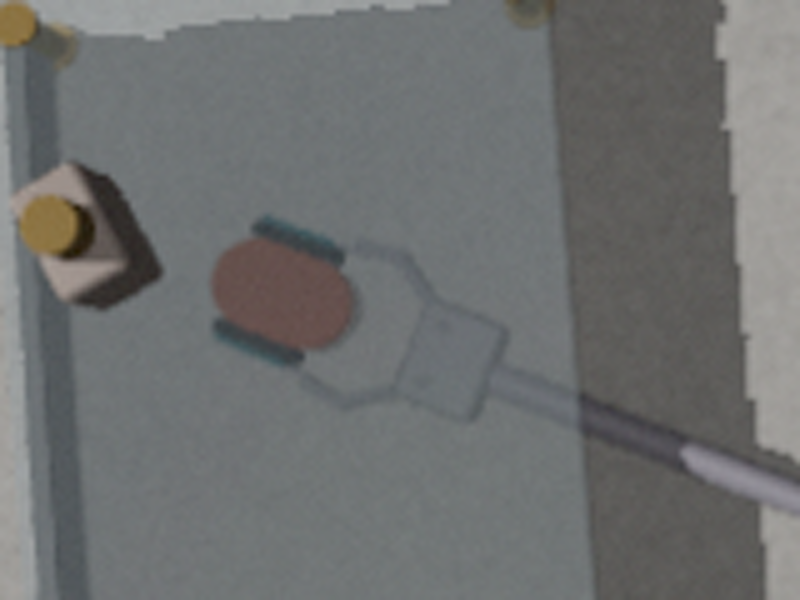

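```bash
python3 -m crank '{"delta_pos": [[0.003,0,0],[0.005,0,0],[0.007,0,0],[0.008,0,0],[0.008,0,0],[0.008,0,0],[0.008,0,0],[0.008,0,0]], "twist": [0,0,0,0,0,0,0,0]}';python3 -m crank '{"delta_pos": [[0.008,0,0],[0.008,0,0],[0.008,0,0],[0.008,0,0],[0.006,0,0],[0.005,0,0],[0.003,0,0],[0,0,0]], "twist": [0,0,0,0,0,0,0,0]}'
python3 - <<'E'
from h import *
s=arm.read_state();print(s["position"],s["wrist_torque"],s["gripper_width"])
im,d=imaging.get_image("top"); cv2.imwrite("pics/t9f.png",im);cv2.imwrite("pics/t9.png",cv2.resize(im[200:400,150:450],None,fx=2.5,fy=2.5,interpolation=2))
E
```

```text
clock: 12.93
position: [388.9, -110.6, 81.9]
ee_rot: [-0.57, 0.822, -0.0, 0.0]
contact_force: [1.7, 3.5, 2.2]
gripper_width: 46.6
clock: 13.6
position: [372.5, -153.5, 81.9]
ee_rot: [-0.57, 0.822, 0.0, -0.001]
contact_force: [-0.4, -1.7, 2.0]
gripper_width: 46.8
[ 372.51044488 -153.48681834   81.86865841] [-0.06202788 -0.50907326  0.17258203] 46.816133643517176
```

View pics/t9.png

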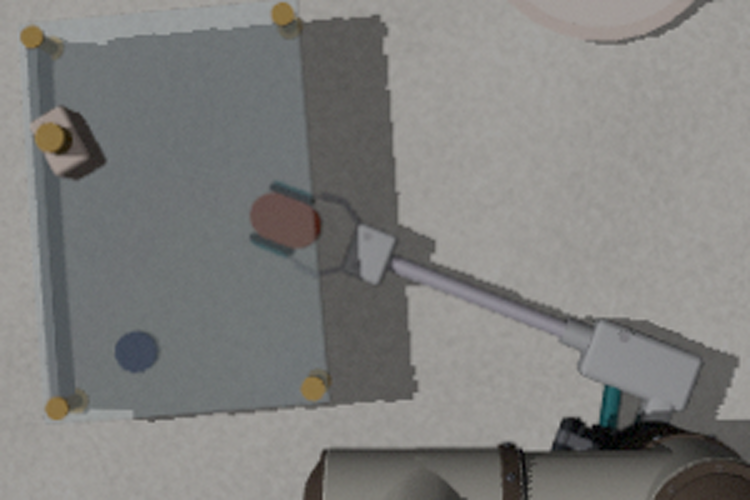

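```bash
python3 -m crank '{"delta_pos": [[0.003,0,0],[0.005,0,0],[0.007,0,0],[0.008,0,0],[0.008,0,0],[0.008,0,0],[0.008,0,0],[0.008,0,0]], "twist": [0,0,0,0,0,0,0,0]}';python3 -m crank '{"delta_pos": [[0.008,0,0],[0.008,0,0],[0.008,0,0],[0.008,0,0],[0.008,0,0],[0.008,0,0],[0.008,0,0],[0.008,0,0]], "twist": [0,0,0,0,0,0,0,0]}';python3 -m crank '{"delta_pos": [[0.008,0,0],[0.006,0,0],[0.005,0,0],[0.003,0,0],[0,0,0],[0,0,0]], "twist": [0,0,0,0,0,0]}'
python3 - <<'E'
from h import *
s=arm.read_state();print(s["position"],s["wrist_torque"],s["gripper_width"])
im,d=imaging.get_image("top"); cv2.imwrite("pics/t10f.png",im);cv2.imwrite("pics/t10.png",cv2.resize(im[200:400,200:500],None,fx=2.5,fy=2.5,interpolation=2))
im2,d=imaging.get_image("side"); cv2.imwrite("pics/s10.png",im2)
hs=cv2.cvtColor(im,cv2.COLOR_BGR2HSV); k=cv2.inRange(hs,(0,60,40),(14,255,255))|cv2.inRange(hs,(165,60,40),(180,255,255)); z=np.zeros_like(k); z[250:330,270:360]=k[250:330,270:360]
c=max(cv2.findContours(z,0,1)[0],key=cv2.contourArea); P=cast("top",c.reshape(-1,2),34)[:,:2].astype(np.float32)
print("jar",cv2.minAreaRect(P)); n=np.array([-.106,.994]); print("clear",-110-((P-[553.6,202.05])@n).max())
E
```

```text
clock: 14.32
position: [353.3, -205.2, 81.9]
ee_rot: [-0.57, 0.822, 0.0, -0.0]
contact_force: [1.0, 3.4, 1.4]
gripper_width: 46.7
clock: 14.98
position: [330.9, -265.0, 81.8]
ee_rot: [-0.57, 0.822, 0.0, -0.0]
contact_force: [1.9, 3.9, 1.1]
gripper_width: 46.8
clock: 15.48
position: [323.1, -285.3, 81.9]
ee_rot: [-0.57, 0.822, 0.0, -0.0]
contact_force: [-0.8, -3.1, 2.0]
gripper_width: 46.8
[ 323.14718121 -285.28559867   81.89396706] [-0.53683292  0.07483949  0.08366197] 46.820451061013856
jar ((499.1495361328125, -16.13481903076172), (56.39500045776367, 38.372894287109375), 69.21895599365234)
clear 74.22877024993898
```

View pics/t10.png

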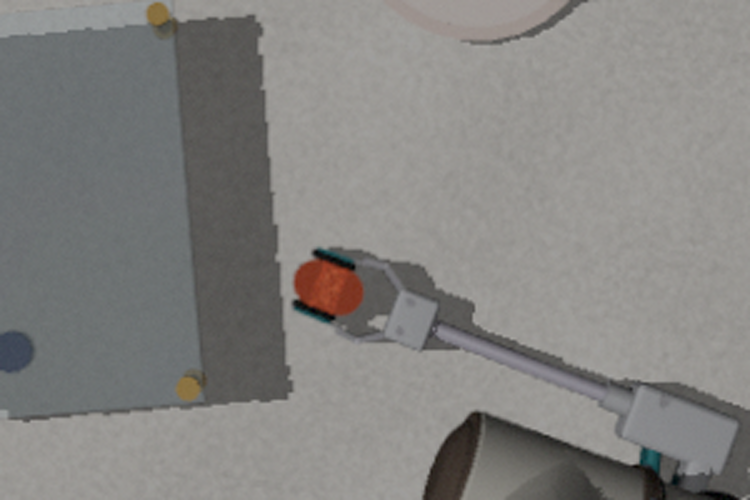

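View pics/s10.png

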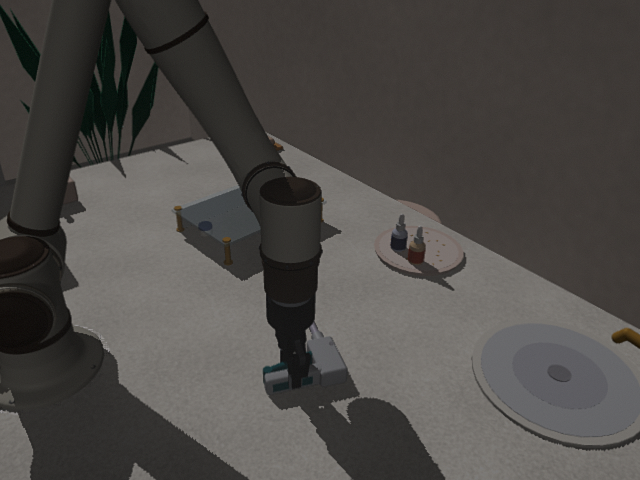

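```bash
python3 -m crank '{"delta_pos": [[0.002,0,0],[0.003,0,0],[0.001,0,0],[0,0,0],[0,0,0],[0,0,0]], "twist": [0,0,0,0,0,0]}'; python3 -m crank '{"delta_pos": [[0,0,0],[0,0,0],[0,0,0],[0,0,0]], "twist": [0,0,0,0]}' 0.6; python3 -m crank '{"delta_pos": [[0,0,0],[0,0,0],[0,0,0],[0,0,0]], "twist": [0,0,0,0]}' 0.68;python3 -m crank '{"delta_pos": [[0,0,0],[0,0,0],[0,0,0],[0,0,0],[0,0,0]], "twist": [0,0,0,0,0]}' 0.76; python3 -m crank '{"delta_pos": [[0,0,0],[0,0,0],[0,0,0],[0,0,0],[0,0,0],[0,0,0]], "twist": [0,0,0,0,0,0]}' 1;python3 - <<'E'
from h import *
im,d=imaging.get_image("wrist"); cv2.imwrite("pics/w11.png",im)
im,d=imaging.get_image("top"); cv2.imwrite("pics/t11.png",cv2.resize(im[200:400,200:500],None,fx=2.5,fy=2.5,interpolation=2))
E
```

```text
clock: 16.08
position: [321.8, -290.5, 81.9]
ee_rot: [-0.57, 0.822, -0.0, 0.0]
contact_force: [1.7, 1.4, 0.5]
gripper_width: 46.8
clock: 16.42
position: [321.0, -290.4, 81.7]
ee_rot: [-0.57, 0.822, 0.001, -0.0]
contact_force: [0.0, 1.3, -0.6]
gripper_width: 51.3
clock: 16.75
position: [321.4, -290.6, 81.8]
ee_rot: [-0.57, 0.822, 0.0, -0.0]
contact_force: [-0.1, 0.5, -2.7]
gripper_width: 58.1
clock: 17.17
position: [321.8, -290.6, 82.1]
ee_rot: [-0.57, 0.822, -0.0, 0.0]
contact_force: [0.3, 0.4, -0.9]
gripper_width: 64.9
clock: 17.67
position: [321.6, -290.5, 81.9]
ee_rot: [-0.57, 0.822, 0.0, -0.0]
contact_force: [-0.2, 0.4, 0.6]
gripper_width: 84.9
```

View pics/w11.png

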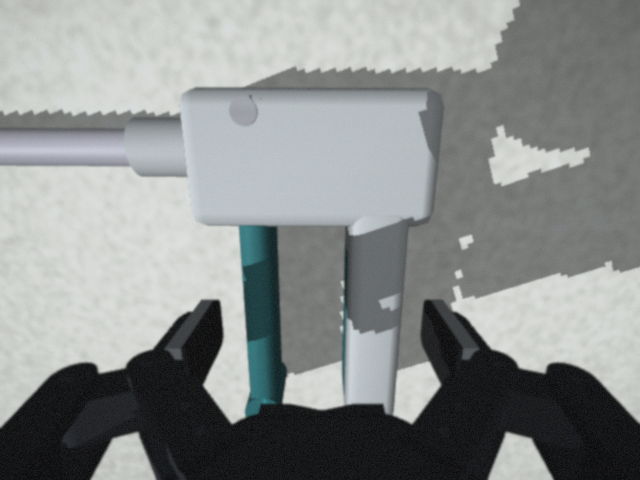

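View pics/t11.png

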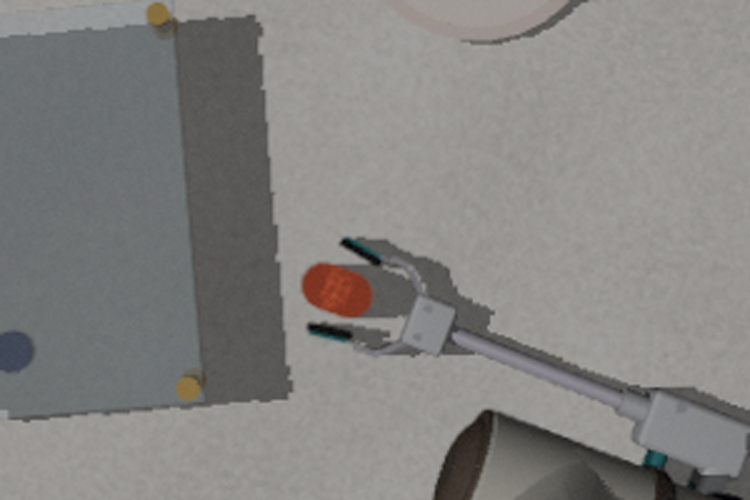

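The jaws are open around the freed jar, and the fingers stand clear of the trigger and grip. I'll lift away and check.

```bash
python3 -m crank '{"delta_pos": [[0,0,-0.005],[0,0,-0.01],[0,0,-0.02],[0,0,-0.03],[0,0,-0.03],[0,0,-0.03],[0,0,-0.03],[0,0,-0.03]], "twist": [0,0,0,0,0,0,0,0]}'; python3 -m crank '{"delta_pos": [[0.02,0,0],[0.035,0,0],[0.035,0,0],[0.035,0,0],[0.02,0,0],[0,0,0],[0,0,0],[0,0,0]], "twist": [0,0,0,0,0,0,0,0]}'
python3 - <<'E'
from h import *
im,d=imaging.get_image("top"); cv2.imwrite("pics/t12.png",im)
im2,d=imaging.get_image("side"); cv2.imwrite("pics/s12.png",im2)
hs=cv2.cvtColor(im,cv2.COLOR_BGR2HSV); k=cv2.inRange(hs,(0,60,40),(14,255,255))|cv2.inRange(hs,(165,60,40),(180,255,255)); z=np.zeros_like(k); z[250:350,270:380]=k[250:350,270:380]
c=max(cv2.findContours(z,0,1)[0],key=cv2.contourArea); P=cast("top",c.reshape(-1,2),34)[:,:2].astype(np.float32)
print("jar",cv2.minAreaRect(P)); n=np.array([-.106,.994]); print("clear",-110-((P-[553.6,202.05])@n).max())
s=arm.read_state(); print(s["position"],s["joint_vel"].round(3),s["clock"])
E
```

```text
clock: 18.43
position: [321.0, -290.3, 268.9]
ee_rot: [-0.57, 0.822, -0.0, 0.0]
contact_force: [0.4, -0.7, 0.4]
gripper_width: 85.4
clock: 19.1
position: [270.5, -425.8, 266.9]
ee_rot: [-0.57, 0.822, 0.0, 0.0]
contact_force: [-0.3, 0.9, -0.5]
gripper_width: 85.5
jar ((497.3954162597656, -22.766281127929688), (56.27727127075195, 36.64105987548828), 72.55347442626953)
clear 81.2486651922226
[ 270.97231392 -425.46938683  267.11868395] [ 0.005 -0.002  0.002  0.001  0.001  0.001] 19.2
```

View pics/t12.png

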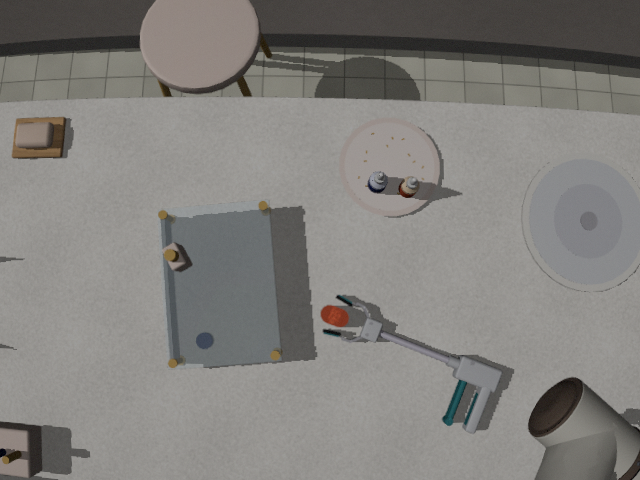

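View pics/s12.png

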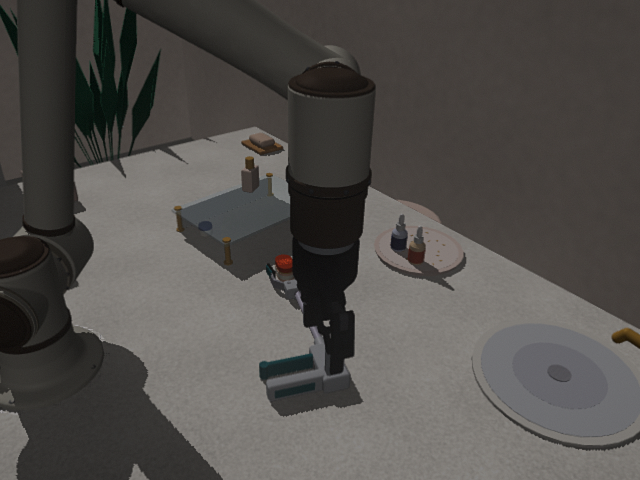

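The jar stands upright at px (335,316), about 81 mm clear of the stand. The reacher lies released with its jaws open, and the bottles, pot and perfume haven't moved. I'm handing in.

```bash
python3 -c "
from bench import job_done; print(job_done())"
```

```text
the job is handed in; nothing more can be done
None
```

The jar is out and standing upright on the open counter, about 81 mm clear of the stand's front edge, and I handed the job in at about 19 s of the 64 s allowed.

I took the reacher by its grip and trigger and turned it in line with the jar. I slid the open jaws around the jar and squeezed to a 46.5 mm finger opening, which I put at about 4.5–5 N of pinch. The jar was then drawn about 270 mm out, the trigger released, and the reacher left lying on the counter with the arm up and clear.

- **Last pictures:** the jar is upright and in one piece between the open jaws. The serum bottles, balm pot and perfume look unmoved.
- **Stand:** forces at the wrist stayed at or below about 13 N throughout. No reading showed a knock against the stand.
- **Pinch force:** I couldn't measure it directly. It is worked out from the finger opening and the reacher's stated geometry. The jar followed the jaws without slipping.
- **Grip height:** when the fingers first closed, up to 10 N of vertical force appeared because the pads swing down as they shut. I suspected the fingertips were touching the counter, so I re-gripped a few millimetres higher. The force came back, so it was most likely the pads pressing the reacher down, and I eased it by raising the tool slightly.
- **Small change on release:** the jar's measured heading went from about 69° to 72.5° when the jaws opened.

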